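Demagnetise a feeler gauge with the hold-to-run key switch

ROBOT

A 7-joint arm with a two-finger parallel gripper is mounted at the origin on a cart in front of the work surface, level with it; the furniture and walls round the work are solid. World frame = base frame: x ahead of the robot, y to its left, z up, the work surface at z = 0. Lengths are in mm, angles in rad, forces in N, time in s.
With the tool pointing down it reaches from about 400 to 875 mm from the base axis. Payload 4.4 kg.
Tool frame: the origin (TCP) lies midway between the tips of the shut fingers; the grasp point (between the pads) lies 19 mm behind it; z points along the fingers, y is the line along which they close (so a half turn about z gives the same grasp; the last joint's range is limited). The gripper opens to 85 mm and grips with 20 to 120 N. Pads are 22 mm wide; open, the fingers measure 114 mm over their backs; the gripper's body (76 mm by 85 mm) begins 54 mm behind the grasp point. The pads swing forward as they close: fully open they stand 13 mm farther back than shut.
Start: joints at [-1.17, 0.628, 0.038, 1.517, -0.027, 0.996, -0.02], TCP at [292.5, 580.484, 231.313] pointing down, gripper open.
Joint ranges: [-3.06, 3.06], [-0.37, 2.12], [-1.25, 1.32], [0.18, 2.47], [-1.1, 4.24], [0.23, 1.98], [-2.94, 2.94]. Speed limits (rad/s): [2.57, 2.57, 3.14, 3.14, 3.14, 3.14, 3.14].

INTERFACE

Orientations are given as [roll, pitch, yaw] about the fixed x, y, z axes, in that order (R = Rz(yaw) Ry(pitch) Rx(roll)).
In Python, from cell import monitor, cams, ctrl gives the robot as it stands.
- The arm moves only by the tool drive_tool, never from a script. Its argument "motion" is a list of rows, each an object with "fingers": the opening, from 0 (shut) to 1 (fully open); "linear": the shift along the tool's x, y, z in m, a list of three; "twist": the turn about the tool's z in rad. In form: [{"fingers": fingers, "linear": [x, y, z], "twist": twist}, ...]. A call has 1 to 5 rows; each row shifts and turns the commanded pose from where the row before left it, along the tool's axes as they then stand; what a row does not reach is not made up. A row lasts 1/12 s, in which the tool goes at most 41.7 mm and 7.16 degrees, less where a joint would pass 70% of its speed; a pose out of reach is approached as far as the arm can. A call with a gripper value outside its range is refused whole. The fingers move at their own pace and stop on an object; the grip force is fixed at half the most. Time passes only in rows, so rows that do not move let the fingers close. It gives the time, the measured TCP pose, the force, the opening and the grip force at its end, in the units of the state.
- monitor.read_state(): the state, without advancing time (a new reading comes with each control period).
- cams.get_image(name): name is "scene" or "top" or "wrist"; returns a dict with "color" (384x512x3 uint8, blue, green, red), "K" (3x3 intrinsics, pixels), "R" (3x3) and "t" (3): a world point X has camera coordinates R X + t. Camera axes: x right, y down, z forward; pixel columns grow to the right and rows downward; lengths in mm; the calibration is good to about 2 mm. A picture is of the moment at which its call begins. There is no depth.
- ctrl.finish_job(): hands the job in; it is judged then, once.
The state is a dict: "clock": time; "qpos": joint angles; "qd": joint speeds; "tau": joint torques, N m; "eef_pos": TCP position; "tool_rot": TCP orientation; "force": force on the tool from outside, world axes, zero at the start; "torque": the same for the moment, N m; "width": finger opening in mm; "gripper_force": force on a finger pad.
Only numpy, scipy, OpenCV 4.12 (cv2) and the standard library are available. Lean on these libraries where they do the work, as an engineer would, in place of code of your own. Each camera call takes 0.05 s, during which the arm holds its last target. There are 200 camera calls.

TASK

Demagnetise the feeler gauge: first lay it flat in the narrow compartment of the blue demagnetiser's tray and let go of it. Then take the red key from its wooden stand and put it into the brass key cylinder; the two discs inside are sticky and stand askew (rocking the key from side to side under light pressure lets it drop past first one, then the other), and its red grip must end up sitting fully home on the collar. Turn it a quarter turn clockwise against the spring and finish holding it there, still gripping the key, because the switch runs only while it is held; leave the grease tub, the roll of tape and the small green box alone.

Things in the scene. Friction and masses are not known exactly. Their poses are not given: they have to be found in the camera images.
- unit: Blue bench demagnetiser, fixed, 150 (x) by 300 (y) mm; origin under its middle at bench height, +y towards the tray end, -x the front with cooling slots. Tray: the 200 mm at +y, floor 25 mm above the bench, with a narrow compartment and a wide one (126 by 56 mm, stays empty). The last 100 mm at -y is the switch housing, 45 mm high, with the key cylinder at x = 0, y = -90 mm.
- gauge_place (a point): Middle of the floor of the narrow compartment, 25 mm above the bench; x along the compartment, z up. Inside 103 (x) by 21 (y) mm; black walls 4 mm thick and 10 mm high, the long walls cut away for 50 mm in the middle to make room for fingers.
- keyhole (a point): On the vertical turning axis, at the top face of the key cylinder's aluminium collar, 48 mm above the bench. Collar 53 mm across, 26 mm hole, 3 mm thick; below it the brass plug, whose keyway for the 20 by 5 mm blade lies along x of this point at first (white mark on the panel), with 2 mm play and a mouth flared by 2.5 mm a side.
- plug (a joint): Angle (rad) of the brass plug, 0 at first, positive clockwise from above, -0.5 to 1.6; a weak spring turns it back (0.19 N m at a quarter turn; about 0.35 N m in all with both discs). Below it are two sticky slotted discs: the first stands 10 to 18 degrees clockwise and stops the blade 20 mm short of home, the second 10 to 18 counter-clockwise, 9 mm short.
- switch (a joint): Angle (rad) of the second, lowest disc, which works the switch; same zero and sense. Starts at -0.31 to -0.18. Each disc stays put (0.08 N m) till the blade is in its slot (1.5 mm play, lined up within 4 degrees); key pressed lightly (3 to 8 N) and turned drops in; a hard push drags the disc along. Lags the key by up to 0.09. Running from 1.36 (78 degrees) up.
- key_stand: Light wooden block 50 (x) by 40 (y) mm on a dark 60 by 50 mm foot, 38 mm high in all, fixed; origin under its middle. The key stands upright in its slot (23 mm along x by 8 mm).
- key: The key, 50 g, upright: steel blade 20 (x) by 5 (y) by 35 mm long, then a flange 38 by 12 by 4 mm whose underside is the shoulder (it rests on the stand, and on the collar when home), and the red plastic grip 34 (x) by 12 (y) mm, up to 71 mm above the tip. Origin at the middle of the blade's tip, z up; works either way round (half turn).
- key_bow (a point): Point in the red grip of the key to pinch (across the 12 mm thickness, its y), 60 mm above the tip and 25 mm above the shoulder.
- feeler_gauge: Folded steel feeler gauge lying flat, 13 (x) by 93 (y) by 12 mm high (solid part 12 by 92 by 10 mm), about 60 g; origin under its middle, length along its y. Either end may point either way in the compartment.
- grease_tub: Red and white round grease tub, 69 mm across, 52 mm high, origin under its middle. Bystander.
- tape_roll: Roll of black tape lying flat, 69 mm across, 19 mm high, origin under its middle. Bystander.
- plug_box: Small upright green box, 31 by 30 by 81 mm, origin under its middle. Bystander.

How it is judged:
By the outcome, as a careful person would: the job done as asked, in the order asked, and still so for the second after the job is handed in, while the arm keeps its last pose, push and grip.
It also fails if it takes over 72 s, if anything falls off the work surface, if the arm or the gripper's body presses on something with over 40 N, if the wrist force passes 120 N, or if a joint passes its speed limit or range.

## Working session

There is one attempt and no reset: what is moved stays moved. The work goes in short steps, Python scripts to look and compute and a tool call to move; the robot and the scene stay as the last step left them, time stands still between calls to the robot, and variables do not carry over. Pictures are saved under pics/ and viewed, at most 10 in all, crops included, and the job is handed in when it is done.

Besides the shell and the picture viewer there is one more tool, called after ">>>" by a JSON object that holds its "op" and its "data". drive_tool: Moves the arm, as the interface text tells. Its arguments: {"type":"object","properties":{"motion":{"type":"array"}},"required":["motion"]}

```bash
mkdir -p pics; ls
cat > h.py <<'E'
import numpy as np, cv2
from cell import monitor, cams, ctrl
def ray(im,u,v,z):
    K,R,t=[np.array(im[k]) for k in("K","R","t")]
    d=R.T@np.linalg.inv(K)@np.array([u,v,1.]); c=-R.T@t
    return c+d*(z-c[2])/d[2]
def proj(im,X):
    p=np.array(im["K"])@(np.array(im["R"])@np.array(X,float)+np.array(im["t"])); return p[:2]/p[2]
E
python3 - <<'E'
from h import *
s=monitor.read_state(); print(s)
a=cams.get_image("top");b=cams.get_image("scene")
cv2.imwrite("pics/top.png",cv2.resize(a["color"],(800,600),interpolation=cv2.INTER_CUBIC));cv2.imwrite("pics/scene.png",cv2.resize(b["color"],(800,600),interpolation=cv2.INTER_CUBIC))
for i in(a,b): print(i["K"],i["R"],i["t"], -np.array(i["R"]).T@i["t"])
E
```

```text
pics
{'clock': 0.0, 'qpos': array([-1.16978097,  0.62935597,  0.03843944,  1.5183875 , -0.02703853,
        0.99628881, -0.0200137 ]), 'qd': array([-0.0001394 , -0.00062414,  0.00068648, -0.00075287,  0.0013271 ,
        0.00046698, -0.00140479]), 'tau': array([ 1.17821455e-03, -5.63393748e+01,  1.22699350e+00, -1.93441826e+01,
        1.11308077e-02,  1.05155009e-02,  2.67226147e-05]), 'eef_pos': array([292.20682585, 579.90609483, 230.37641712]), 'tool_rot': array([-3.13967048e+00, -7.45862212e-06,  2.67474421e+00]), 'force': array([ 0.37433744, -0.25333821,  0.99901127]), 'torque': array([0.04219901, 0.01777054, 0.0419378 ]), 'gripper_force': 0.0, 'width': 85.34557968996144}
[[353.21632892   0.         256.03860999]
 [  0.         353.21632892 192.303373  ]
 [  0.           0.           1.        ]] [[-5.52197995e-02 -9.98474222e-01 -3.50718601e-05]
 [-9.76704783e-01  5.40231532e-02 -2.07675865e-01]
 [ 2.07360893e-01 -1.14335648e-02 -9.78197697e-01]] [  12.50624959  553.44611151 1026.53462745] [ 328.38092019   -5.67478605 1119.09164684]
[[491.63123266   0.         265.92376338]
 [  0.         491.63123266 195.17743003]
 [  0.           0.           1.        ]] [[ 0.49318157 -0.86970198  0.01975873]
 [-0.43094223 -0.26397854 -0.86290447]
 [ 0.7556856   0.41705371 -0.50498067]] [-270.67211416  294.64137562  941.33188483] [-450.88703981 -550.21102867  734.94989778]
```

View pics/top.png

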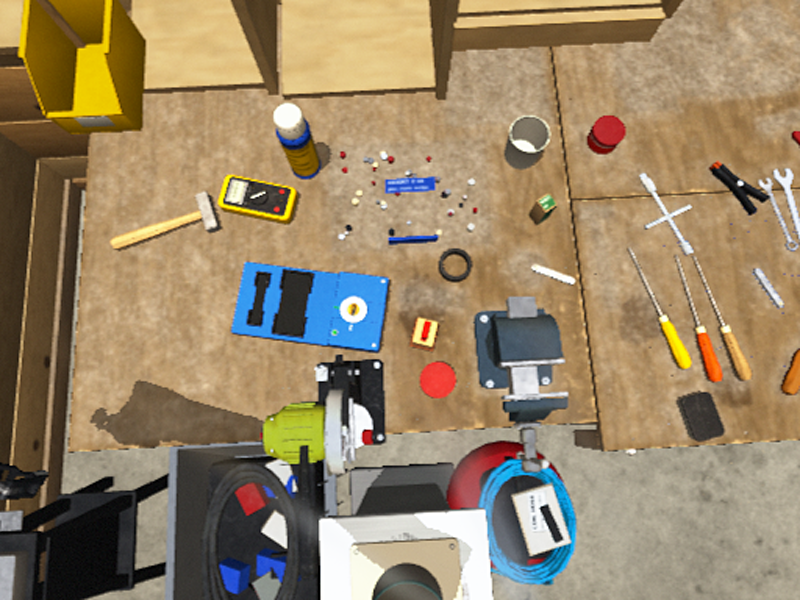

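View pics/scene.png

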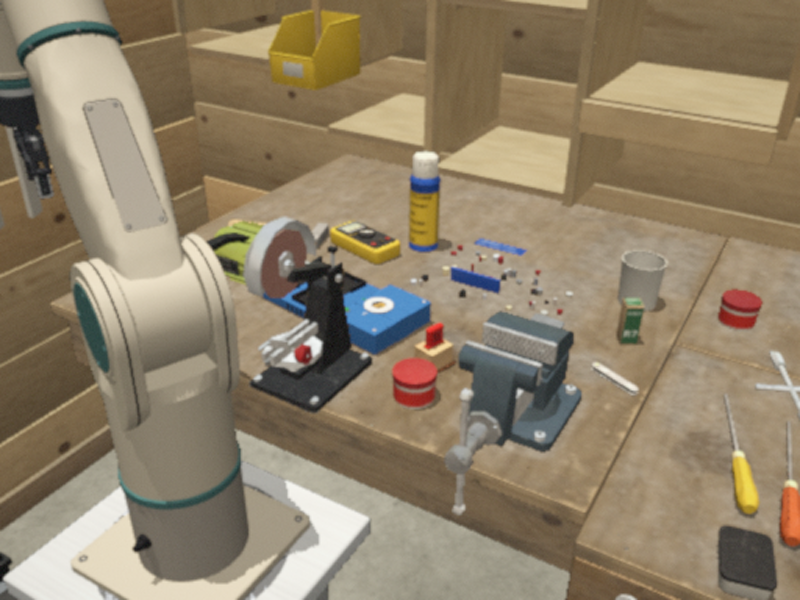

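The views show the unit (top px ~310,306), stand with key (~425,333), tub (438,380), tape (455,265), green box (543,208) and a gauge candidate (553,273), with a second candidate at (768,287). The vise and the cut-off saw stand close by as obstacles. Next I'll take enlarged crops.

Run:
```python
from h import *
a=cams.get_image("top")
for n,(u,v,z) in dict(g1a=(533,267,12),g1b=(574,281,12),g2a=(755,268,12),g2b=(781,306,12),tub=(438,380,52),tape=(455,265,19),box=(543,208,81)).items(): print(n,ray(a,u*.64,v*.64,z).round())
c=a["color"]
x=cv2.resize(c[160:232,140:260],(800,480),interpolation=cv2.INTER_CUBIC)
cv2.imwrite("pics/c1.png",x)
y=cv2.resize(c[150:250,250:380],(780,600),interpolation=cv2.INTER_CUBIC)
cv2.imwrite("pics/c2.png",y)
```

```text
g1a [ 619. -298.   12.]
g1b [ 584. -380.   12.]
g2a [ 591. -758.   12.]
g2b [ 508. -796.   12.]
tub [395. -82.  52.]
tape [ 630. -136.   19.]
box [ 721. -313.   81.]
```

View pics/c1.png

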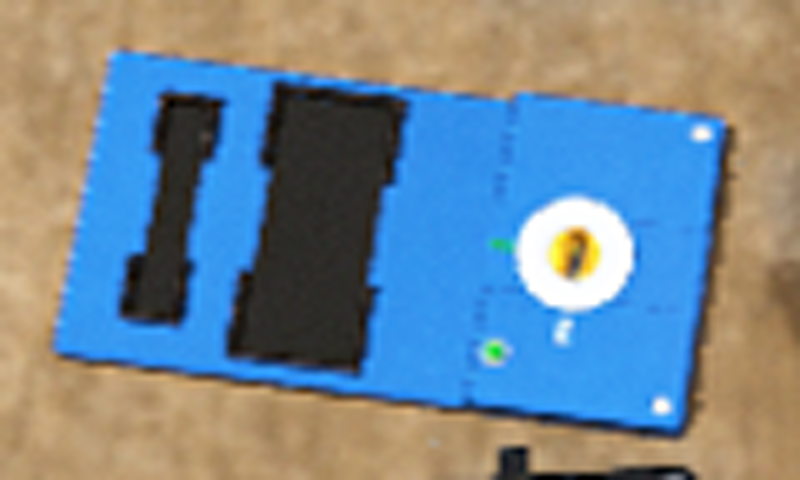

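View pics/c2.png

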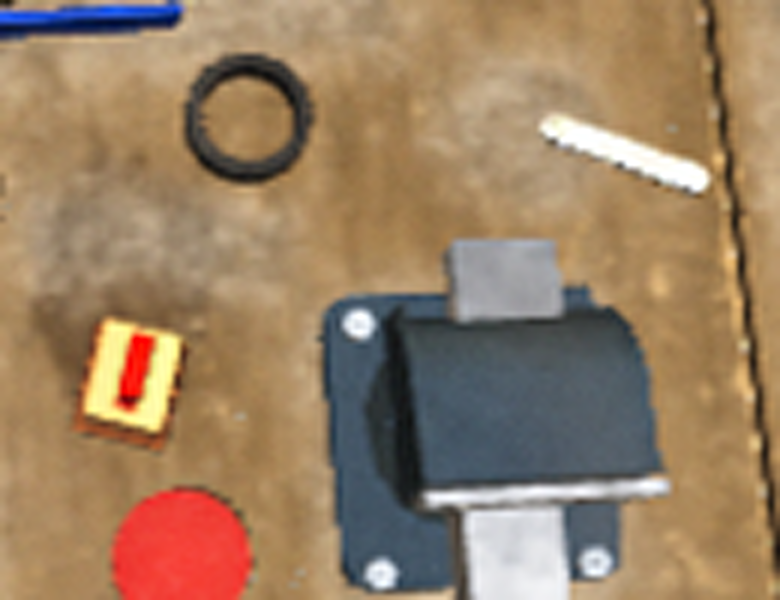

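The crops show the tray end's narrow compartment (c1 ~172,208), the collar at (575,253) and the keyway roughly along the short side. They also show the key grip top at (136,370) and the gauge from (545,125) to (705,185) in c2.

Run:
```python
from h import *
a=cams.get_image("top")
k=480/72
P=lambda x,y,z: ray(a,140+(x+.5)/k-.5,160+(y+.5)/k-.5,z)
t1,t2,h1,h2=P(115,52,25),P(55,352,25),P(727,120,45),P(685,435,45)
print("corners",t1,t2,h1,h2, np.linalg.norm(t1-t2),np.linalg.norm(h1-h2),np.linalg.norm(t1[:2]-h1[:2]),np.linalg.norm((t2-h2)[:2]))
c=(t1+t2+h1+h2)[:2]/4; ydir=((t1+t2)-(h1+h2))[:2]; yaw=np.arctan2(-ydir[0],ydir[1]); xd=((t1-t2)+(h1-h2))[:2]
print("centre",c,"yaw(y)",yaw,"yaw(x)",np.arctan2(xd[1],xd[0]))
col=P(575,253,48);print("collar",col, "predicted",c-90*np.array([-np.sin(yaw),np.cos(yaw)]))
q=[P(*p,35) for p in((165,93),(222,100),(183,323),(122,320))];print("narrow",sum(q)/4,np.linalg.norm(q[0]-q[1]),np.linalg.norm(q[0]-q[3]))
Q=lambda x,y,z: ray(a,250+(x+.5)/6-.5,150+(y+.5)/6-.5,z)
print("stand top",[Q(*p,38).round(1) for p in((107,318),(187,330),(165,435),(83,415))])
print("grip top",Q(143,338,74),Q(128,400,74)); print("gauge",Q(545,125,12),Q(705,185,12))
w=cams.get_image("wrist"); s=monitor.read_state()
from scipy.spatial.transform import Rotation as Ro
Rt=Ro.from_euler("xyz",s["tool_rot"]).as_matrix(); print(Rt)
print("wrist in tool: pos",Rt.T@(-w["R"].T@w["t"]-s["eef_pos"]),"axes cols",Rt.T@w["R"].T, w["K"][0])
```

```text
corners [659.72350907 295.47336176  25.        ] [514.90569169 323.14816282  25.        ] [604.5059211    2.37989904  45.        ] [457.1628295   29.11838492  45.        ] 147.43844425171866 149.74956851079253 298.2494927228687 299.6460385618823
centre [559.07448784 162.52995213] yaw(y) -0.19007391650319114 yaw(x) -0.18413456467044623
collar [544.11938198  75.94318018  48.        ] predicted [542.07065457  74.15082759]
narrow [578.85138403 265.11413092  35.        ] 27.51791636111994 110.37068531062761
stand top [array([523. , -51.8,  38. ]), array([514.4, -92.8,  38. ]), array([460.5, -77.7,  38. ]), array([473.2, -36.4,  38. ])]
grip top [505.35386106 -67.642363    74.        ] [474.58770807 -58.15524844  74.        ]
gauge [ 620.47092705 -296.17207974   12.        ] [ 582.42957142 -378.59647933   12.        ]
[[-8.92996201e-01  4.50063973e-01 -4.53793434e-04]
 [ 4.50064199e-01  8.92995837e-01 -8.07094698e-04]
 [ 4.19914016e-05 -9.24968678e-04 -9.99999571e-01]]
wrist in tool: pos [  69.48708786    0.23711634 -143.09338393] axes cols [[-3.00971386e-04 -9.62465940e-01 -2.71402327e-01]
 [ 9.99999493e-01 -5.50394057e-04  8.42897340e-04]
 [-9.60638209e-04 -2.71401936e-01  9.62465618e-01]] [273.93516709   0.         253.50339652]
```

>>> {"op": "drive_tool", "data": {"motion": [{"fingers":1,"linear":[-0.0334,-0.0205,-0.0083],"twist":0},{"fingers":1,"linear":[-0.0334,-0.0205,-0.0083],"twist":0},{"fingers":1,"linear":[-0.0334,-0.0205,-0.0083],"twist":0},{"fingers":1,"linear":[-0.0334,-0.0205,-0.0083],"twist":0},{"fingers":1,"linear":[-0.0334,-0.0205,-0.0083],"twist":0}]}}

```text
clock: 0.67
eef_pos: [396.1, 412.0, 273.1]
tool_rot: [-3.141, 0.0, 2.675]
force: [0.7, -0.4, -0.2]
width: 85.4
gripper_force: 0.0
```

>>> {"op": "drive_tool", "data": {"motion": [{"fingers":1,"linear":[-0.0334,-0.0205,-0.0083],"twist":0},{"fingers":1,"linear":[-0.0334,-0.0205,-0.0083],"twist":0},{"fingers":1,"linear":[-0.0334,-0.0205,-0.0083],"twist":0},{"fingers":1,"linear":[-0.0334,-0.0205,-0.0083],"twist":0},{"fingers":1,"linear":[-0.0334,-0.0205,-0.0083],"twist":0}]}}

```text
clock: 1.08
eef_pos: [499.1, 245.3, 314.9]
tool_rot: [3.141, -0.0, 2.675]
force: [0.9, 0.5, -0.8]
width: 85.4
gripper_force: 0.0
```

>>> {"op": "drive_tool", "data": {"motion": [{"fingers":1,"linear":[-0.0334,-0.0205,-0.0083],"twist":0},{"fingers":1,"linear":[-0.0334,-0.0205,-0.0083],"twist":0},{"fingers":1,"linear":[0,0,0],"twist":0},{"fingers":1,"linear":[0,0,0],"twist":0}]}}

```text
clock: 1.42
eef_pos: [541.2, 177.2, 331.3]
tool_rot: [3.142, 0.002, 2.668]
force: [-1.3, 1.2, 0.0]
width: 85.2
gripper_force: 0.0
```

Run:
```python
from h import *
import pickle
w=cams.get_image("wrist"); pickle.dump(w,open("w1.pkl","wb"))
cv2.imwrite("pics/w1.png",cv2.resize(w["color"],(800,600),interpolation=cv2.INTER_CUBIC))
s=monitor.read_state();print(s["clock"],s["eef_pos"],s["tool_rot"])
```

```text
1.4667 [539.9146435  179.71615219 330.89554128] [ 3.14126004e+00 -3.03921355e-04  2.67254640e+00]
```

View pics/w1.png

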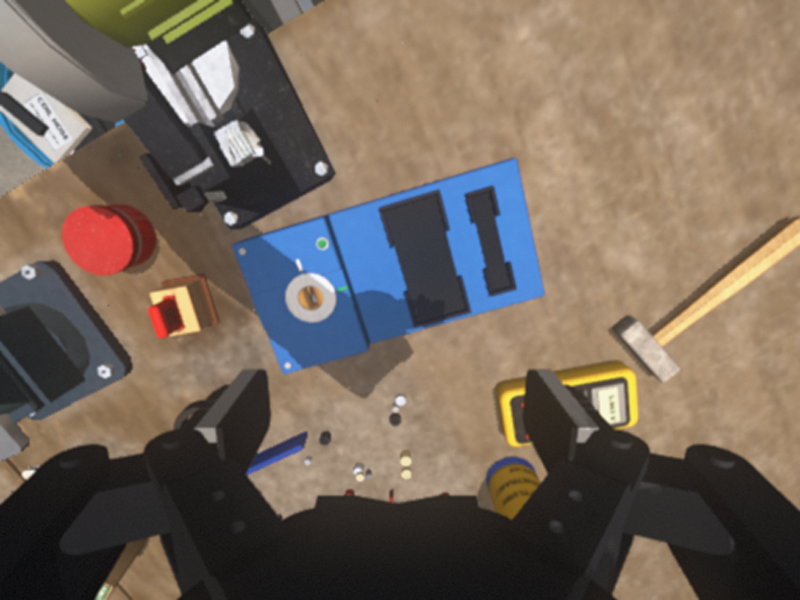

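The wrist view shows the whole unit: tray corners (517,158),(544,297), housing corners (233,243),(285,374), collar (310,297), and narrow walls (466,193)-(516,288).

Run:
```python
from h import *
import pickle
a=pickle.load(open("w1.pkl","rb"))
P=lambda x,y,z: ray(a,(x+.5)*.64-.5,(y+.5)*.64-.5,z)
t2,t1,h2,h1=P(517,158,25),P(544,297,25),P(233,243,45),P(285,374,45)
print("corners",t1,t2,h1,h2, np.linalg.norm(t1-t2),np.linalg.norm(h1-h2),np.linalg.norm(t1[:2]-h1[:2]),np.linalg.norm((t2-h2)[:2]))
c=(t1+t2+h1+h2)[:2]/4; ydir=((t1+t2)-(h1+h2))[:2]; yaw=np.arctan2(-ydir[0],ydir[1]); xd=((t1-t2)+(h1-h2))[:2]
Y=np.array([-np.sin(yaw),np.cos(yaw)])
print("centre",c,"yaw(y)",yaw,"yaw(x)",np.arctan2(xd[1],xd[0]))
print("collar",P(310,297,48), "predicted",c-90*Y)
q=[P(*p,35) for p in((466,193),(492,186),(516,288),(489,296))];m=sum(q)/4
print("narrow",m,np.linalg.norm(q[0]-q[1]),np.linalg.norm(q[0]-q[3]),"local y",(m[:2]-c)@Y, "x",(m[:2]-c)@[Y[1],-Y[0]])
t=cams.get_image("top")
for n,X in dict(nar=m).items(): print(proj(t,X)/.64)
```

```text
corners [662.40112539 296.70669967  25.        ] [516.02266756 326.21762409  25.        ] [606.3407973    7.65987976  45.        ] [459.33066403  35.79394005  45.        ] 149.3236336848554 149.67800317483184 294.4330560300211 295.9052204889179
centre [561.02381357 166.59453589] yaw(y) -0.1921769033499657 yaw(x) -0.19400864612534446
collar [542.74565557  77.11340632  48.        ] predicted [543.8341579  78.2513656]
narrow [579.28312611 268.00091778  35.        ] 26.36950432654115 110.24378798850817 local y 103.02702843720786 x -1.4450581125870554
[257.24139752 297.92042259]
```

>>> {"op": "drive_tool", "data": {"motion": [{"fingers":1,"linear":[-0.0221,-0.0333,0],"twist":0},{"fingers":1,"linear":[-0.0221,-0.0333,0],"twist":0},{"fingers":1,"linear":[-0.0221,-0.0333,0],"twist":0},{"fingers":1,"linear":[-0.0221,-0.0333,0],"twist":0},{"fingers":1,"linear":[-0.0221,-0.0333,0],"twist":0}]}}

```text
clock: 1.93
eef_pos: [563.0, -17.3, 330.6]
tool_rot: [3.141, -0.001, 2.679]
force: [1.5, 0.2, -0.4]
width: 85.6
gripper_force: 0.0
```

>>> {"op": "drive_tool", "data": {"motion": [{"fingers":1,"linear":[-0.0221,-0.0333,0],"twist":0},{"fingers":1,"linear":[-0.0221,-0.0333,0],"twist":0},{"fingers":1,"linear":[-0.0221,-0.0333,0],"twist":0},{"fingers":1,"linear":[-0.0221,-0.0333,0],"twist":0},{"fingers":1,"linear":[-0.0221,-0.0333,0],"twist":0}]}}

```text
clock: 2.35
eef_pos: [587.7, -215.6, 330.5]
tool_rot: [3.14, -0.001, 2.679]
force: [1.3, 0.6, -1.1]
width: 85.7
gripper_force: 0.0
```

>>> {"op": "drive_tool", "data": {"motion": [{"fingers":1,"linear":[-0.0221,-0.0333,0],"twist":0},{"fingers":1,"linear":[-0.0221,-0.0333,0],"twist":0},{"fingers":1,"linear":[-0.0221,-0.0333,0],"twist":0},{"fingers":1,"linear":[0,0,0],"twist":0.118},{"fingers":1,"linear":[0,0,0],"twist":0.118}]}}

```text
clock: 2.77
eef_pos: [601.0, -337.1, 329.5]
tool_rot: [-3.141, -0.001, 2.431]
force: [0.9, 0.2, -0.1]
width: 85.3
gripper_force: 0.0
```

>>> {"op": "drive_tool", "data": {"motion": [{"fingers":1,"linear":[0,0,0],"twist":0.118},{"fingers":1,"linear":[0,0,0],"twist":0.118},{"fingers":1,"linear":[0,0,0],"twist":0.118},{"fingers":1,"linear":[0,0,0],"twist":0.118},{"fingers":1,"linear":[0,0,0],"twist":0.118}]}}

```text
clock: 3.18
eef_pos: [602.5, -332.7, 330.1]
tool_rot: [-3.142, -0.002, 1.847]
force: [0.0, 0.4, -0.4]
width: 85.6
gripper_force: 0.0
```

>>> {"op": "drive_tool", "data": {"motion": [{"fingers":1,"linear":[0,0,0],"twist":0.118},{"fingers":1,"linear":[0,0,0],"twist":0.118},{"fingers":1,"linear":[0,0,0.02],"twist":0.118},{"fingers":1,"linear":[0,0,0.04],"twist":0.118},{"fingers":1,"linear":[0,0,0.04],"twist":0.118}]}}

```text
clock: 3.6
eef_pos: [603.4, -333.4, 230.9]
tool_rot: [3.138, -0.001, 1.256]
force: [1.3, -0.1, -1.1]
width: 84.9
gripper_force: 0.0
```

>>> {"op": "drive_tool", "data": {"motion": [{"fingers":1,"linear":[0,0,0.04],"twist":0.118},{"fingers":1,"linear":[0,0,0.02],"twist":0},{"fingers":1,"linear":[0,0,0],"twist":0},{"fingers":1,"linear":[0,0,0],"twist":0}]}}

```text
clock: 3.93
eef_pos: [601.9, -333.1, 169.7]
tool_rot: [-3.139, -0.001, 1.144]
force: [0.6, 0.3, 0.8]
width: 85.6
gripper_force: 0.0
```

Run:
```python
from h import *
import pickle
w=cams.get_image("wrist"); pickle.dump(w,open("w2.pkl","wb"))
cv2.imwrite("pics/w2.png",cv2.resize(w["color"],(800,600),interpolation=cv2.INTER_CUBIC))
s=monitor.read_state();print(s["clock"],s["eef_pos"],s["tool_rot"],s["qpos"])
print([proj(w,X)/.64 for X in([620.5,-296,12],[582.4,-378.6,12])])
```

```text
3.9833 [ 602.72807409 -334.60161533  171.78463029] [ 3.14038140e+00 -1.97556136e-04  1.14327547e+00] [ 0.19194411  0.80173561  0.51629543  1.46397077 -0.43841102  0.99075069
  0.39148971]
[array([400.03726402, 221.9243042 ]), array([399.13528664, 344.39022334])]
```

View pics/w2.png

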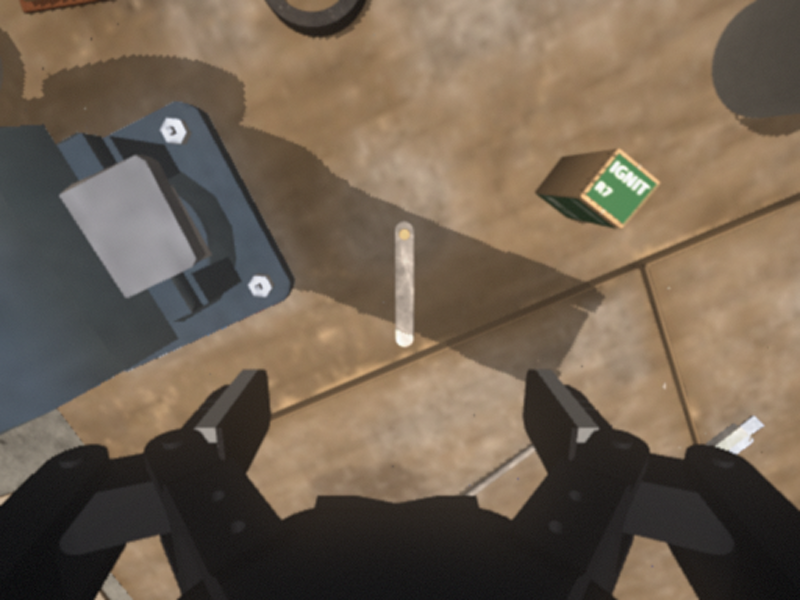

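The gauge lies exactly along the tool's x, with ends at (404,222) and (404,347). The vise base is to its left and the green box to its right, clear of it.

Run:
```python
from h import *
import pickle
from scipy.spatial.transform import Rotation as Ro
w=pickle.load(open("w2.pkl","rb"));P=lambda x,y,z: ray(w,(x+.5)*.64-.5,(y+.5)*.64-.5,z)
e=P(404,222,11),P(404,347,11);c=sum(e)/2;print(e,c,np.linalg.norm(e[0]-e[1]),np.arctan2(*(e[0]-e[1])[1::-1]))
s=monitor.read_state();Rt=Ro.from_euler("xyz",s["tool_rot"]).as_matrix()
print("tool delta",Rt.T@(np.append(c[:2],2.5)-s["eef_pos"]))
```

```text
(array([ 622.85925836, -297.01904402,   11.        ]), array([ 584.61782957, -382.10471271,   11.        ])) [ 603.73854396 -339.56187837   11.        ] 93.2843925429602 1.1484030530075788
tool delta [ -4.1283078    2.77108039 169.2872987 ]
```

>>> {"op": "drive_tool", "data": {"motion": [{"fingers":0.5,"linear":[-0.004,0.0028,0.035],"twist":0},{"fingers":0.5,"linear":[0,0,0.035],"twist":0},{"fingers":0.5,"linear":[0,0,0.035],"twist":0},{"fingers":0.5,"linear":[0,0,0.03],"twist":0},{"fingers":0.5,"linear":[0,0,0.015],"twist":0}]}}

```text
clock: 4.4
eef_pos: [602.6, -339.4, 19.6]
tool_rot: [-3.141, -0.001, 1.142]
force: [-0.1, 0.7, -0.3]
width: 42.6
gripper_force: 0.0
```

>>> {"op": "drive_tool", "data": {"motion": [{"fingers":0.5,"linear":[0,0,0.01],"twist":0},{"fingers":0.5,"linear":[0,0,0.006],"twist":0},{"fingers":0.5,"linear":[0,0,0.0],"twist":0},{"fingers":0.5,"linear":[0,0,0],"twist":0}]}}

```text
clock: 4.73
eef_pos: [603.5, -341.1, 6.7]
tool_rot: [3.139, 0.0, 1.141]
force: [-0.7, -0.2, 0.9]
width: 42.5
gripper_force: 0.0
```

>>> {"op": "drive_tool", "data": {"motion": [{"fingers":0.5,"linear":[0,0,0.003],"twist":0},{"fingers":0,"linear":[0,0,0],"twist":0},{"fingers":0,"linear":[0,0,0],"twist":0},{"fingers":0,"linear":[0,0,0],"twist":0},{"fingers":0,"linear":[0,0,0],"twist":0}]}}

```text
clock: 5.15
eef_pos: [602.8, -340.5, 2.8]
tool_rot: [3.14, 0.0, 1.141]
force: [-0.1, 1.0, 4.9]
width: 10.6
gripper_force: 60.7
```

>>> {"op": "drive_tool", "data": {"motion": [{"fingers":0,"linear":[0,0,0],"twist":0},{"fingers":0,"linear":[0,0,0],"twist":0},{"fingers":0,"linear":[0,0,0],"twist":0}]}}

```text
clock: 5.4
eef_pos: [602.8, -340.5, 2.8]
tool_rot: [3.14, -0.0, 1.141]
force: [-1.2, 0.5, 5.9]
width: 10.6
gripper_force: 60.9
```

>>> {"op": "drive_tool", "data": {"motion": [{"fingers":0,"linear":[0,0,-0.02],"twist":0},{"fingers":0,"linear":[0,0,-0.04],"twist":0},{"fingers":0,"linear":[0,0,-0.04],"twist":0},{"fingers":0,"linear":[0,0,-0.04],"twist":0},{"fingers":0,"linear":[0,0,-0.04],"twist":0}]}}

```text
clock: 5.82
eef_pos: [601.8, -340.0, 183.3]
tool_rot: [-3.141, 0.0, 1.14]
force: [1.3, -0.8, -1.4]
width: 10.7
gripper_force: 60.1
```

>>> {"op": "drive_tool", "data": {"motion": [{"fingers":0,"linear":[0.0139,-0.0072,-0.03],"twist":0},{"fingers":0,"linear":[0.0339,-0.0172,0],"twist":0},{"fingers":0,"linear":[0.0339,-0.0172,0],"twist":0},{"fingers":0,"linear":[0.0339,-0.0172,0],"twist":0},{"fingers":0,"linear":[0.0339,-0.0172,0],"twist":0}]}}

```text
clock: 6.23
eef_pos: [595.1, -170.9, 211.9]
tool_rot: [-3.141, -0.0, 1.14]
force: [0.8, 1.2, -0.2]
width: 10.8
gripper_force: 60.1
```

>>> {"op": "drive_tool", "data": {"motion": [{"fingers":0,"linear":[0.0339,-0.0172,0],"twist":0},{"fingers":0,"linear":[0.0339,-0.0172,0],"twist":0},{"fingers":0,"linear":[0.0339,-0.0172,0],"twist":0},{"fingers":0,"linear":[0.0339,-0.0172,0],"twist":0},{"fingers":0,"linear":[0.0339,-0.0172,0],"twist":0}]}}

```text
clock: 6.65
eef_pos: [587.5, 19.1, 211.7]
tool_rot: [-3.141, 0.0, 1.141]
force: [1.7, 0.4, -0.8]
width: 10.9
gripper_force: 60.1
```

>>> {"op": "drive_tool", "data": {"motion": [{"fingers":0,"linear":[0.0339,-0.0172,0],"twist":0},{"fingers":0,"linear":[0.0339,-0.0172,0],"twist":0},{"fingers":0,"linear":[0.0339,-0.0172,0],"twist":0},{"fingers":0,"linear":[0.0339,-0.0172,0],"twist":0},{"fingers":0,"linear":[0.0339,-0.0172,0],"twist":0}]}}

```text
clock: 7.07
eef_pos: [579.9, 209.1, 211.7]
tool_rot: [-3.141, 0.0, 1.141]
force: [0.5, 0.7, 0.0]
width: 10.8
gripper_force: 60.1
```

>>> {"op": "drive_tool", "data": {"motion": [{"fingers":0,"linear":[0.0339,-0.0172,0],"twist":0},{"fingers":0,"linear":[0.02,-0.01,0],"twist":-0.1},{"fingers":0,"linear":[0,0,0],"twist":-0.122},{"fingers":0,"linear":[0,0,0],"twist":-0.122},{"fingers":0,"linear":[0,0,0],"twist":-0.122}]}}

```text
clock: 7.48
eef_pos: [577.8, 268.2, 211.4]
tool_rot: [-3.141, 0.001, 1.614]
force: [-0.1, -0.4, -0.1]
width: 11.2
gripper_force: 60.1
```

>>> {"op": "drive_tool", "data": {"motion": [{"fingers":0,"linear":[0,0,0],"twist":-0.122},{"fingers":0,"linear":[0,0,0],"twist":-0.122},{"fingers":0,"linear":[0,0,0],"twist":-0.122},{"fingers":0,"linear":[0,0,0],"twist":-0.122},{"fingers":0,"linear":[0,0,0],"twist":-0.122}]}}

```text
clock: 7.9
eef_pos: [578.0, 267.3, 211.6]
tool_rot: [-3.141, -0.0, 2.223]
force: [-0.5, -0.7, -1.2]
width: 10.8
gripper_force: 60.1
```

>>> {"op": "drive_tool", "data": {"motion": [{"fingers":0,"linear":[0,0,0],"twist":-0.122},{"fingers":0,"linear":[0,0,0],"twist":-0.122},{"fingers":0,"linear":[0,0,0],"twist":-0.122},{"fingers":0,"linear":[0,0,0.03],"twist":-0.122},{"fingers":0,"linear":[0,0,0.03],"twist":-0.122}]}}

```text
clock: 8.32
eef_pos: [579.8, 268.1, 153.0]
tool_rot: [3.138, 0.004, 2.833]
force: [0.5, -0.3, -1.5]
width: 10.6
gripper_force: 60.1
```

>>> {"op": "drive_tool", "data": {"motion": [{"fingers":0,"linear":[0,0,0.02],"twist":-0.122},{"fingers":0,"linear":[0,0,0.02],"twist":0},{"fingers":0,"linear":[0,0,0],"twist":0},{"fingers":0,"linear":[0,0,0],"twist":0}]}}

```text
clock: 8.65
eef_pos: [577.6, 266.9, 111.0]
tool_rot: [-3.14, -0.002, 2.948]
force: [0.8, 0.4, -0.2]
width: 11.0
gripper_force: 60.1
```

Run:
```python
from h import *
import pickle
w=cams.get_image("wrist"); pickle.dump(w,open("w3.pkl","wb"))
cv2.imwrite("pics/w3.png",cv2.resize(w["color"],(800,600),interpolation=cv2.INTER_CUBIC))
s=monitor.read_state();print(s["clock"],s["eef_pos"],s["tool_rot"],s["width"])
```

```text
8.7 [578.61720429 267.40203752 112.29181136] [-3.14149706e+00  2.89167589e-04  2.94802706e+00] 10.50391063221642
```

View pics/w3.png

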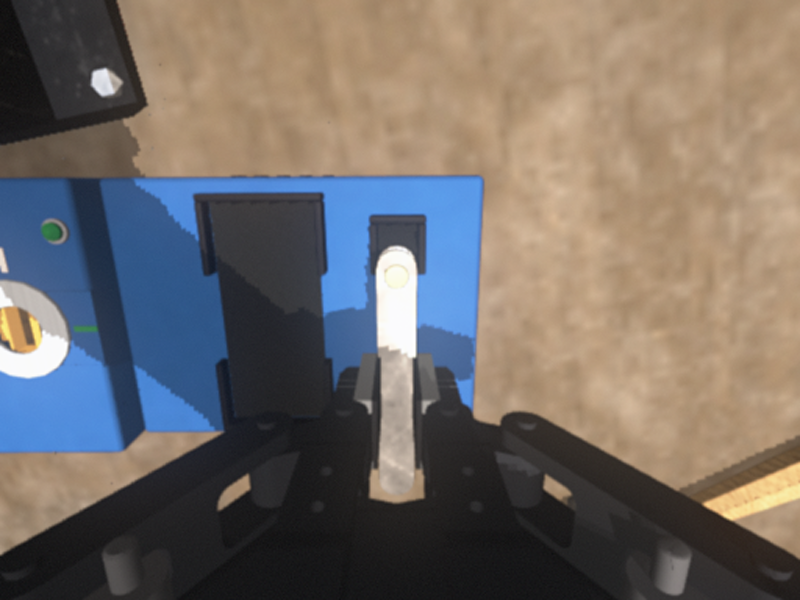

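The held gauge (397,246)-(397,490) is parallel to the compartment. The compartment's near outer end wall runs (371,216)-(425,216).

Run:
```python
from h import *
import pickle
from scipy.spatial.transform import Rotation as Ro
w=pickle.load(open("w3.pkl","rb"));P=lambda x,y,z: ray(w,(x+.5)*.64-.5,(y+.5)*.64-.5,z)
s=monitor.read_state();Rt=Ro.from_euler("xyz",s["tool_rot"]).as_matrix();T=lambda X:(Rt.T@(X-s["eef_pos"])).round(1)
a,b=P(371,216,35),P(425,216,35);print("wall end",T(a),T(b),np.linalg.norm(a-b)); m=(a+b)/2
ux=-(Rt[:,0]); print("compartment centre",m+ux*55.5,"tool",T(m+ux*55.5))
for z in(118,122):print("gauge ends tool",T(P(397,246,z)),T(P(397,490,z)))
print("edge",T(P(482,178,25)),T(P(477,330,25)),"collar",P(20,331,48),"keyway px dir")
print("wide",T(P(195,195,35)),T(P(325,194,35)))
```

```text
wall end [ 53.1 -12.9  77.3] [53.1 14.3 77.3] 27.21999527117052
compartment centre [581.13800531 267.58311109  35.0160488 ] tool [-2.4  0.7 77.3]
gauge ends tool [50.1  0.1 -5.7] [-42.3   0.   -5.7]
gauge ends tool [50.6  0.1 -9.7] [-39.    0.   -9.7]
edge [71.5 43.9 87.3] [-11.3  45.5  87.3] collar [545.15717664  77.90402482  48.        ] keyway px dir
wide [  63.4 -100.4   77.3] [ 63.9 -35.6  77.3]
```

>>> {"op": "drive_tool", "data": {"motion": [{"fingers":0,"linear":[-0.007,0.0007,0.01],"twist":0},{"fingers":0,"linear":[0,0,0.025],"twist":0},{"fingers":0,"linear":[0,0,0.02],"twist":0},{"fingers":0,"linear":[0,0,0.015],"twist":0},{"fingers":0,"linear":[0,0,0.008],"twist":0}]}}

```text
clock: 9.12
eef_pos: [585.5, 266.7, 32.7]
tool_rot: [-3.141, -0.0, 2.949]
force: [-0.4, 0.2, 0.5]
width: 10.9
gripper_force: 60.1
```

>>> {"op": "drive_tool", "data": {"motion": [{"fingers":0,"linear":[0,0,0.003],"twist":0},{"fingers":0,"linear":[0,0,0],"twist":0},{"fingers":0,"linear":[0,0,0],"twist":0}]}}

```text
clock: 9.37
eef_pos: [586.3, 267.2, 31.9]
tool_rot: [3.14, 0.002, 2.949]
force: [0.0, -0.4, -1.1]
width: 10.6
gripper_force: 60.1
```

Lower to contact, then open only a little.

>>> {"op": "drive_tool", "data": {"motion": [{"fingers":0,"linear":[0,0,0.0015],"twist":0},{"fingers":0,"linear":[0,0,0.0015],"twist":0},{"fingers":0,"linear":[0,0,0],"twist":0},{"fingers":0,"linear":[0,0,0],"twist":0}]}}

```text
clock: 9.7
eef_pos: [585.4, 266.9, 28.3]
tool_rot: [3.141, 0.0, 2.949]
force: [-0.2, -0.3, -0.1]
width: 10.8
gripper_force: 60.1
```

>>> {"op": "drive_tool", "data": {"motion": [{"fingers":0,"linear":[0,0,0.001],"twist":0},{"fingers":0.3,"linear":[0,0,0],"twist":0},{"fingers":0.3,"linear":[0,0,0],"twist":0},{"fingers":0.3,"linear":[0,0,0],"twist":0},{"fingers":0.3,"linear":[0,0,0],"twist":0}]}}

```text
clock: 10.12
eef_pos: [585.3, 266.8, 26.8]
tool_rot: [3.142, -0.0, 2.949]
force: [-0.1, 0.1, 0.7]
width: 25.5
gripper_force: 0.0
```

>>> {"op": "drive_tool", "data": {"motion": [{"fingers":0.3,"linear":[0,0,-0.01],"twist":0},{"fingers":0.3,"linear":[0,0,-0.03],"twist":0},{"fingers":0.3,"linear":[0,0,-0.04],"twist":0},{"fingers":0.3,"linear":[0,0,-0.04],"twist":0},{"fingers":0.5,"linear":[0,0,-0.03],"twist":0}]}}

```text
clock: 10.53
eef_pos: [586.3, 267.1, 180.9]
tool_rot: [3.14, 0.003, 2.949]
force: [-0.0, 0.2, 0.8]
width: 36.5
gripper_force: 0.0
```

>>> {"op": "drive_tool", "data": {"motion": [{"fingers":0.5,"linear":[0.0034,-0.038,0],"twist":0},{"fingers":0.5,"linear":[0.0034,-0.038,0],"twist":0},{"fingers":0.5,"linear":[0.0034,-0.038,0],"twist":0},{"fingers":0.5,"linear":[0.0034,-0.038,0],"twist":0},{"fingers":0.5,"linear":[0.0034,-0.038,0],"twist":0}]}}

```text
clock: 10.95
eef_pos: [531.6, 82.1, 177.8]
tool_rot: [3.141, 0.001, 2.949]
force: [0.7, -0.7, 0.1]
width: 43.0
gripper_force: 0.0
```

>>> {"op": "drive_tool", "data": {"motion": [{"fingers":0.5,"linear":[0.0034,-0.038,0],"twist":0},{"fingers":0.5,"linear":[0.0034,-0.038,0],"twist":0},{"fingers":0.5,"linear":[0.0034,-0.038,0],"twist":0},{"fingers":0.5,"linear":[0.0034,-0.038,0],"twist":0.1},{"fingers":0.5,"linear":[0,0,0],"twist":0}]}}

```text
clock: 11.37
eef_pos: [486.9, -71.8, 177.8]
tool_rot: [-3.137, 0.0, 2.833]
force: [0.5, -0.8, 0.0]
width: 43.0
gripper_force: 0.0
```

>>> {"op": "drive_tool", "data": {"motion": [{"fingers":0.5,"linear":[0,0,0],"twist":0},{"fingers":0.5,"linear":[0,0,0],"twist":0}]}}

```text
clock: 11.53
eef_pos: [490.2, -62.6, 177.5]
tool_rot: [3.141, 0.001, 2.849]
force: [-0.4, 0.4, 0.1]
width: 42.2
gripper_force: 0.0
```

Run:
```python
from h import *
import pickle
w=cams.get_image("wrist"); pickle.dump(w,open("w4.pkl","wb"))
cv2.imwrite("pics/w4.png",cv2.resize(w["color"],(800,600),interpolation=cv2.INTER_CUBIC))
s=monitor.read_state();print(s["clock"],s["eef_pos"],s["tool_rot"],s["width"])
```

```text
11.5833 [490.34792211 -61.74084946 177.34364637] [3.14052074e+00 7.98848868e-04 2.85077434e+00] 42.522788222852576
```

View pics/w4.png

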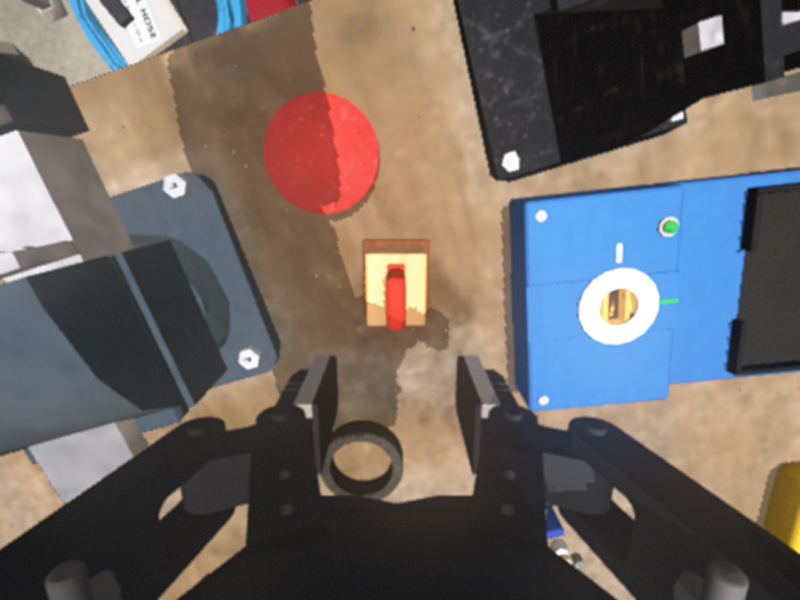

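The stand is directly below: its top runs (365,253)-(428,326) and the grip top (387,279)-(405,329), both square to the tool. The collar is at (619,306).

Run:
```python
from h import *
import pickle
from scipy.spatial.transform import Rotation as Ro
w=pickle.load(open("w4.pkl","rb"));P=lambda x,y,z: ray(w,(x+.5)*.64-.5,(y+.5)*.64-.5,z)
s=monitor.read_state();Rt=Ro.from_euler("xyz",s["tool_rot"]).as_matrix();T=lambda X:(Rt.T@(X-s["eef_pos"])).round(1)
q=[P(*p,38) for p in((365,253),(428,253),(428,326),(367,326))];print("stand",sum(q)/4,T(sum(q)/4),[T(x) for x in q])
g=[P(*p,74) for p in((387,280),(405,280),(405,328),(387,328))];print("grip",sum(g)/4,T(sum(g)/4),[T(x) for x in g])
# refined collar: white-ring ellipse fit
im=cv2.resize(w["color"],None,fx=4,fy=4,interpolation=cv2.INTER_CUBIC)
hsv=cv2.cvtColor(im,cv2.COLOR_BGR2HSV)
m=((hsv[...,1]<60)&(hsv[...,2]>150)).astype(np.uint8); x0,y0=int(570*2.56),int(260*2.56)
sub=m[y0:int(350*2.56),x0:int(670*2.56)]
cs,_=cv2.findContours(sub,cv2.RETR_EXTERNAL,cv2.CHAIN_APPROX_NONE);c=max(cs,key=cv2.contourArea)
e=cv2.fitEllipse(cv2.convexHull(c));u=((e[0][0]+x0+.5)/4-.5,(e[0][1]+y0+.5)/4-.5);print(e[1],np.array(u)/.64,"collar",ray(w,*u,48),T(ray(w,*u,48)))
print("wm",P(619,252,45),P(619,306,48)); 
for p in((541,215),(544,400)):print("screw",P(*p,45))
```

```text
stand [493.37849578 -62.23115328  38.        ] [ -2.9   0.2 139.3] [array([ 22.8, -21. , 139.3]), array([ 22.7,  20.9, 139.3]), array([-28.7,  21.8, 139.4]), array([-28.5, -20.7, 139.3])]
grip [492.62414178 -62.78082193  74.        ] [ -2.4  -0.5 103.3] [array([ 12.6,  -5.7, 103.3]), array([ 12.6,   4.9, 103.3]), array([-17.4,   5. , 103.4]), array([-17.4,  -6. , 103.4])]
(187.59393310546875, 215.9317169189453) [618.07027459 305.35687506] collar [543.51266956  76.3182797   48.        ] [-11.2 147.4 129.5]
wm [508.71874452  83.5920991   45.        ] [543.88810646  76.69312112  48.        ]
screw [470.84212372  39.82452497  45.        ]
screw [599.79251169  15.73138891  45.        ]
```

>>> {"op": "drive_tool", "data": {"motion": [{"fingers":0.5,"linear":[-0.0025,0,0.03],"twist":0},{"fingers":0.5,"linear":[0,0,0.035],"twist":0},{"fingers":0.5,"linear":[0,0,0.035],"twist":0},{"fingers":0.5,"linear":[0,0,0.02],"twist":0},{"fingers":0.5,"linear":[0,0,0.01],"twist":0}]}}

```text
clock: 12.0
eef_pos: [491.0, -61.5, 44.3]
tool_rot: [3.141, -0.004, 2.852]
force: [0.6, 0.2, 0.4]
width: 42.9
gripper_force: 0.0
```

>>> {"op": "drive_tool", "data": {"motion": [{"fingers":0.5,"linear":[0,0,0.002],"twist":0},{"fingers":0.5,"linear":[0,0,0],"twist":0},{"fingers":0.5,"linear":[0,0,0],"twist":0}]}}

```text
clock: 12.25
eef_pos: [493.2, -63.3, 45.9]
tool_rot: [3.141, 0.002, 2.85]
force: [0.6, -0.4, -0.6]
width: 42.7
gripper_force: 0.0
```

Run:
```python
from h import *
for i in range(4):
    w=cams.get_image("wrist");s=monitor.read_state();print(s["clock"],s["eef_pos"],s["tool_rot"],s["force"],s["width"])
```

```text
12.3 [493.37508878 -63.43952989  46.21908927] [3.14091039e+00 2.63174471e-03 2.84942544e+00] [0.38315589 0.17829707 0.32330975] 42.55455187632767
12.35 [493.32175157 -63.55434018  46.28680902] [3.14093189e+00 2.73050549e-03 2.84927517e+00] [-0.10448498  0.23138652 -0.12393552] 42.57448415949489
12.4 [493.1500263  -63.64651915  46.19357846] [3.14099879e+00 2.52187900e-03 2.84898785e+00] [-0.07318227 -0.12288472  0.16165598] 42.72818101379773
12.45 [493.03816986 -63.68742991  46.06815752] [3.14104720e+00 2.32264800e-03 2.84891965e+00] [ 0.43666441 -1.38824629  0.20839889] 42.68886402597142
```

>>> {"op": "drive_tool", "data": {"motion": [{"fingers":0,"linear":[0,0,0.001],"twist":0},{"fingers":0,"linear":[0,0,0],"twist":0},{"fingers":0,"linear":[0,0,0],"twist":0},{"fingers":0,"linear":[0,0,0],"twist":0},{"fingers":0,"linear":[0,0,0],"twist":0}]}}

```text
clock: 12.87
eef_pos: [492.3, -63.7, 44.3]
tool_rot: [3.141, 0.0, 2.849]
force: [-0.9, 0.6, 4.3]
width: 11.3
gripper_force: 58.6
```

>>> {"op": "drive_tool", "data": {"motion": [{"fingers":0,"linear":[0,0,0],"twist":0},{"fingers":0,"linear":[0,0,0],"twist":0},{"fingers":0,"linear":[0,0,0],"twist":0}]}}

```text
clock: 13.12
eef_pos: [492.3, -63.7, 44.3]
tool_rot: [3.141, 0.0, 2.849]
force: [-1.3, 0.9, 6.2]
width: 11.0
gripper_force: 58.6
```

>>> {"op": "drive_tool", "data": {"motion": [{"fingers":0,"linear":[0,0,-0.015],"twist":0},{"fingers":0,"linear":[0,0,-0.025],"twist":0},{"fingers":0,"linear":[0,0,-0.025],"twist":0},{"fingers":0,"linear":[0,0,-0.015],"twist":0},{"fingers":0,"linear":[0,0,0],"twist":0}]}}

```text
clock: 13.53
eef_pos: [494.1, -64.0, 126.6]
tool_rot: [3.141, 0.005, 2.849]
force: [0.1, 0.4, -1.7]
width: 11.2
gripper_force: 58.5
```

>>> {"op": "drive_tool", "data": {"motion": [{"fingers":0,"linear":[-0.0022,0.0373,0],"twist":0},{"fingers":0,"linear":[-0.0022,0.0373,0],"twist":0},{"fingers":0,"linear":[-0.0022,0.0373,0],"twist":0},{"fingers":0,"linear":[-0.0022,0.0373,0],"twist":0},{"fingers":0,"linear":[0,0,0],"twist":-0.105}]}}

```text
clock: 13.95
eef_pos: [545.5, 87.7, 122.8]
tool_rot: [3.135, 0.001, 2.966]
force: [0.2, 0.2, 0.3]
width: 11.0
gripper_force: 58.7
```

>>> {"op": "drive_tool", "data": {"motion": [{"fingers":0,"linear":[0,0,0.01],"twist":0},{"fingers":0,"linear":[0,0,0.008],"twist":0},{"fingers":0,"linear":[0,0,0],"twist":0},{"fingers":0,"linear":[0,0,0],"twist":0},{"fingers":0,"linear":[0,0,0],"twist":0}]}}

```text
clock: 14.37
eef_pos: [543.2, 75.1, 105.5]
tool_rot: [-3.141, -0.001, 2.95]
force: [0.7, 0.1, -0.2]
width: 11.1
gripper_force: 58.7
```

Run:
```python
from h import *
import pickle
P=[]
for i in range(4):
    w=cams.get_image("wrist");s=monitor.read_state();P.append(np.r_[s["eef_pos"],s["tool_rot"],s["force"],s["torque"],s["width"]])
print(s["clock"],np.mean(P,0).round(3)); print(P[0][3],s["qpos"])
pickle.dump(w,open("w5.pkl","wb"))
cv2.imwrite("pics/w5.png",cv2.resize(w["color"][150:384,130:400],(692,600),interpolation=cv2.INTER_CUBIC))
```

```text
14.5667 [ 5.43719e+02  7.58010e+01  1.06062e+02  0.00000e+00  0.00000e+00
  2.95200e+00 -3.10000e-02  1.13000e-01 -2.54000e-01 -4.00000e-03
 -2.40000e-02 -2.70000e-02  1.10660e+01]
-3.141136470715173 [-0.23926239  0.66120708  0.0747743   1.91523361 -0.08536993  0.56756008
  1.27357732]
```

View pics/w5.png

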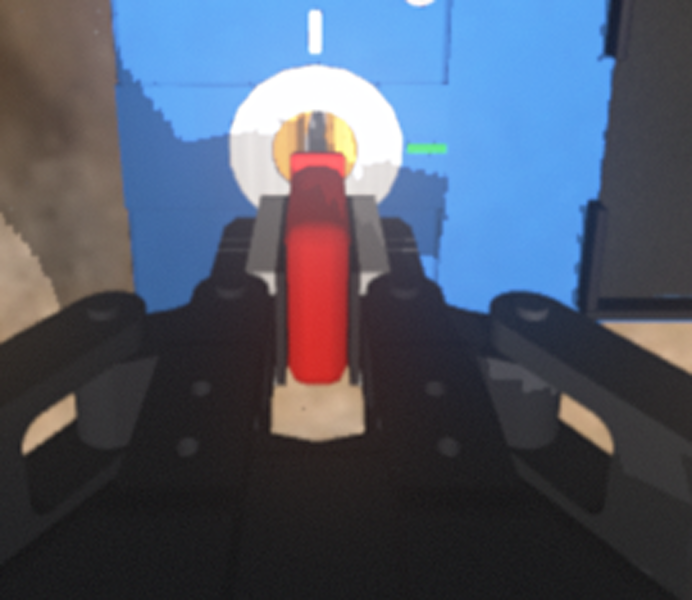

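The key hangs centred over the cylinder, its grip in line with the white mark (316,32) and the collar (316,150). I'm now going down towards the first disc.

>>> {"op": "drive_tool", "data": {"motion": [{"fingers":0,"linear":[0,0,0.008],"twist":0},{"fingers":0,"linear":[0,0,0.005],"twist":0},{"fingers":0,"linear":[0,0,0.004],"twist":0},{"fingers":0,"linear":[0,0,0.003],"twist":0},{"fingers":0,"linear":[0,0,0],"twist":0}]}}

```text
clock: 14.98
eef_pos: [543.0, 76.6, 85.0]
tool_rot: [-3.141, -0.002, 2.954]
force: [0.1, -0.2, -0.2]
width: 11.1
gripper_force: 58.7
```

>>> {"op": "drive_tool", "data": {"motion": [{"fingers":0,"linear":[0,0,0.003],"twist":0},{"fingers":0,"linear":[0,0,0.003],"twist":0},{"fingers":0,"linear":[0,0,0.002],"twist":0},{"fingers":0,"linear":[0,0,0],"twist":0},{"fingers":0,"linear":[0,0,0],"twist":0}]}}

```text
clock: 15.4
eef_pos: [543.4, 76.5, 77.7]
tool_rot: [-3.141, -0.0, 2.954]
force: [-0.3, -0.3, -0.5]
width: 11.0
gripper_force: 58.7
```

>>> {"op": "drive_tool", "data": {"motion": [{"fingers":0,"linear":[0,0,0.002],"twist":0},{"fingers":0,"linear":[0,0,0.001],"twist":0},{"fingers":0,"linear":[0,0,0],"twist":0}]}}

```text
clock: 15.65
eef_pos: [543.5, 76.5, 74.7]
tool_rot: [-3.141, -0.0, 2.954]
force: [-0.8, -1.1, -0.4]
width: 10.8
gripper_force: 58.7
```

>>> {"op": "drive_tool", "data": {"motion": [{"fingers":0,"linear":[0,0,0.001],"twist":0},{"fingers":0,"linear":[0,0,0],"twist":0}]}}

```text
clock: 15.82
eef_pos: [543.6, 76.5, 73.8]
tool_rot: [-3.141, -0.0, 2.954]
force: [0.3, -1.2, -0.9]
width: 10.8
gripper_force: 58.7
```

>>> {"op": "drive_tool", "data": {"motion": [{"fingers":0,"linear":[0,0,0.001],"twist":0},{"fingers":0,"linear":[0,0,0],"twist":0},{"fingers":0,"linear":[0,0,0],"twist":0}]}}

```text
clock: 16.07
eef_pos: [543.7, 76.5, 73.2]
tool_rot: [-3.142, 0.0, 2.954]
force: [-0.9, -0.4, 2.3]
width: 10.9
gripper_force: 59.3
```

>>> {"op": "drive_tool", "data": {"motion": [{"fingers":0,"linear":[0,0,0.0005],"twist":0},{"fingers":0,"linear":[0,0,0],"twist":0},{"fingers":0,"linear":[0,0,0],"twist":0}]}}

```text
clock: 16.32
eef_pos: [543.7, 76.5, 72.9]
tool_rot: [3.142, 0.0, 2.954]
force: [-0.9, -1.6, 6.8]
width: 10.9
gripper_force: 59.8
```

>>> {"op": "drive_tool", "data": {"motion": [{"fingers":0,"linear":[0,0,0],"twist":0.05},{"fingers":0,"linear":[0,0,0],"twist":0.05},{"fingers":0,"linear":[0,0,0],"twist":0.05},{"fingers":0,"linear":[0,0,0],"twist":0}]}}

```text
clock: 16.65
eef_pos: [543.6, 76.3, 72.5]
tool_rot: [-3.141, 0.0, 2.802]
force: [-1.2, -1.7, -1.3]
width: 11.1
gripper_force: 58.8
```

>>> {"op": "drive_tool", "data": {"motion": [{"fingers":0,"linear":[0,0,0],"twist":0.03},{"fingers":0,"linear":[0,0,0],"twist":0},{"fingers":0,"linear":[0,0,0],"twist":0}]}}

```text
clock: 16.9
eef_pos: [543.3, 76.3, 72.1]
tool_rot: [-3.141, -0.0, 2.774]
force: [-1.1, -3.1, -0.3]
width: 11.2
gripper_force: 58.8
```

>>> {"op": "drive_tool", "data": {"motion": [{"fingers":0,"linear":[0,0,0.001],"twist":0},{"fingers":0,"linear":[0,0,0.001],"twist":0},{"fingers":0,"linear":[0,0,0],"twist":0}]}}

```text
clock: 17.15
eef_pos: [543.3, 76.4, 70.0]
tool_rot: [-3.141, -0.001, 2.774]
force: [-0.5, -2.7, -1.6]
width: 10.9
gripper_force: 58.6
```

Past the first disc. Going down towards the second.

>>> {"op": "drive_tool", "data": {"motion": [{"fingers":0,"linear":[0,0,0.002],"twist":0},{"fingers":0,"linear":[0,0,0.002],"twist":0},{"fingers":0,"linear":[0,0,0.001],"twist":0},{"fingers":0,"linear":[0,0,0],"twist":0}]}}

```text
clock: 17.48
eef_pos: [543.3, 76.4, 65.0]
tool_rot: [-3.141, -0.001, 2.774]
force: [-1.3, -2.9, -2.1]
width: 11.6
gripper_force: 58.6
```

>>> {"op": "drive_tool", "data": {"motion": [{"fingers":0,"linear":[0,0,0.001],"twist":0},{"fingers":0,"linear":[0,0,0.001],"twist":0},{"fingers":0,"linear":[0,0,0],"twist":0},{"fingers":0,"linear":[0,0,0],"twist":0}]}}

```text
clock: 17.82
eef_pos: [543.4, 76.4, 63.2]
tool_rot: [-3.141, -0.0, 2.774]
force: [-0.8, -3.7, -1.6]
width: 10.9
gripper_force: 58.6
```

>>> {"op": "drive_tool", "data": {"motion": [{"fingers":0,"linear":[0,0,0],"twist":-0.05},{"fingers":0,"linear":[0,0,0],"twist":-0.05},{"fingers":0,"linear":[0,0,0],"twist":-0.05},{"fingers":0,"linear":[0,0,0.001],"twist":-0.03},{"fingers":0,"linear":[0,0,0],"twist":0}]}}

```text
clock: 18.23
eef_pos: [543.4, 75.8, 62.4]
tool_rot: [-3.141, -0.0, 2.954]
force: [-1.6, -5.1, -0.0]
width: 11.4
gripper_force: 58.8
```

>>> {"op": "drive_tool", "data": {"motion": [{"fingers":0,"linear":[0,0,0.0005],"twist":0},{"fingers":0,"linear":[0,0,0],"twist":0},{"fingers":0,"linear":[0,0,0],"twist":0}]}}

```text
clock: 18.48
eef_pos: [543.5, 75.9, 62.1]
tool_rot: [-3.141, -0.0, 2.953]
force: [-1.0, -4.5, 1.3]
width: 11.2
gripper_force: 59.2
```

>>> {"op": "drive_tool", "data": {"motion": [{"fingers":0,"linear":[0,-0.0005,0.0004],"twist":0},{"fingers":0,"linear":[0,0,0],"twist":0},{"fingers":0,"linear":[0,0,0],"twist":0}]}}

```text
clock: 18.73
eef_pos: [543.5, 75.8, 61.9]
tool_rot: [-3.141, 0.0, 2.953]
force: [-2.8, -4.6, 5.5]
width: 11.1
gripper_force: 59.6
```

>>> {"op": "drive_tool", "data": {"motion": [{"fingers":0,"linear":[0,0,0],"twist":-0.05},{"fingers":0,"linear":[0,0,0],"twist":-0.05},{"fingers":0,"linear":[0,0,0],"twist":-0.03},{"fingers":0,"linear":[0,0,0],"twist":0}]}}

```text
clock: 19.07
eef_pos: [543.5, 75.6, 61.6]
tool_rot: [-3.141, -0.0, 3.084]
force: [-1.5, -4.2, 1.5]
width: 11.4
gripper_force: 59.2
```

>>> {"op": "drive_tool", "data": {"motion": [{"fingers":0,"linear":[0,0,0],"twist":-0.03},{"fingers":0,"linear":[0,0,0],"twist":0},{"fingers":0,"linear":[0,0,0],"twist":0}]}}

```text
clock: 19.32
eef_pos: [543.6, 75.5, 61.6]
tool_rot: [-3.141, -0.0, 3.113]
force: [-2.1, -4.6, 1.5]
width: 10.6
gripper_force: 59.2
```

>>> {"op": "drive_tool", "data": {"motion": [{"fingers":0,"linear":[0,0,0],"twist":-0.03},{"fingers":0,"linear":[0,0,0],"twist":0},{"fingers":0,"linear":[0,0,0],"twist":0}]}}

```text
clock: 19.57
eef_pos: [543.6, 75.5, 61.6]
tool_rot: [-3.141, -0.0, -3.14]
force: [-1.3, -4.1, 2.0]
width: 11.1
gripper_force: 59.2
```

>>> {"op": "drive_tool", "data": {"motion": [{"fingers":0,"linear":[0,0,0.0005],"twist":0},{"fingers":0,"linear":[0,0,0],"twist":0},{"fingers":0,"linear":[0,0,0],"twist":0}]}}

```text
clock: 19.82
eef_pos: [543.8, 75.5, 61.1]
tool_rot: [-3.141, 0.0, -3.14]
force: [0.1, -4.7, 0.1]
width: 11.2
gripper_force: 59.2
```

>>> {"op": "drive_tool", "data": {"motion": [{"fingers":0,"linear":[0,0,0.001],"twist":0},{"fingers":0,"linear":[0,0,0],"twist":0},{"fingers":0,"linear":[0,0,0],"twist":0}]}}

```text
clock: 20.07
eef_pos: [543.9, 75.5, 60.0]
tool_rot: [-3.141, 0.001, -3.14]
force: [-0.6, -5.1, -0.1]
width: 10.9
gripper_force: 59.1
```

>>> {"op": "drive_tool", "data": {"motion": [{"fingers":0,"linear":[0,0,0.0005],"twist":0},{"fingers":0,"linear":[0,0,0],"twist":0},{"fingers":0,"linear":[0,0,0],"twist":0}]}}

```text
clock: 20.32
eef_pos: [544.0, 75.5, 59.6]
tool_rot: [-3.141, 0.001, -3.14]
force: [-0.9, -4.5, 1.1]
width: 11.1
gripper_force: 59.1
```

>>> {"op": "drive_tool", "data": {"motion": [{"fingers":0,"linear":[0,0,0.001],"twist":0},{"fingers":0,"linear":[0,0,0.001],"twist":0},{"fingers":0,"linear":[0,0,0.001],"twist":0},{"fingers":0,"linear":[0,0,0],"twist":0}]}}

```text
clock: 20.65
eef_pos: [544.1, 75.4, 56.5]
tool_rot: [-3.141, 0.001, -3.14]
force: [0.6, -5.1, -0.8]
width: 10.8
gripper_force: 59.1
```

>>> {"op": "drive_tool", "data": {"motion": [{"fingers":0,"linear":[0,0,0.001],"twist":0},{"fingers":0,"linear":[0,0,0.001],"twist":0},{"fingers":0,"linear":[0,0,0],"twist":0}]}}

```text
clock: 20.9
eef_pos: [544.2, 75.4, 54.5]
tool_rot: [-3.141, 0.001, -3.14]
force: [0.3, -4.8, -0.5]
width: 11.3
gripper_force: 59.0
```

>>> {"op": "drive_tool", "data": {"motion": [{"fingers":0,"linear":[0,0,0.001],"twist":0},{"fingers":0,"linear":[0,0,0],"twist":0},{"fingers":0,"linear":[0,0,0],"twist":0}]}}

```text
clock: 21.15
eef_pos: [544.2, 75.4, 53.5]
tool_rot: [-3.141, 0.001, -3.14]
force: [-0.2, -4.8, -0.6]
width: 11.5
gripper_force: 59.0
```

>>> {"op": "drive_tool", "data": {"motion": [{"fingers":0,"linear":[0,0,0.0007],"twist":0},{"fingers":0,"linear":[0,0,0],"twist":0},{"fingers":0,"linear":[0,0,0],"twist":0}]}}

```text
clock: 21.4
eef_pos: [544.2, 75.4, 53.3]
tool_rot: [-3.141, 0.001, -3.14]
force: [-2.0, -4.6, 4.1]
width: 11.1
gripper_force: 59.7
```

>>> {"op": "drive_tool", "data": {"motion": [{"fingers":0,"linear":[0,0,0.0007],"twist":0},{"fingers":0,"linear":[0,0,0],"twist":0},{"fingers":0,"linear":[0,0,0],"twist":0}]}}

```text
clock: 21.65
eef_pos: [544.2, 75.4, 53.3]
tool_rot: [-3.141, 0.001, -3.14]
force: [-2.7, -5.8, 10.5]
width: 10.9
gripper_force: 60.7
```

Home on the collar (hard stop at z 53.3, 20 mm below the first contact). Turning clockwise.

>>> {"op": "drive_tool", "data": {"motion": [{"fingers":0,"linear":[0,0,0],"twist":0.1},{"fingers":0,"linear":[0,0,0],"twist":0.1},{"fingers":0,"linear":[0,0,0],"twist":0.1},{"fingers":0,"linear":[0,0,0],"twist":0.1},{"fingers":0,"linear":[0,0,0],"twist":0.1}]}}

```text
clock: 22.07
eef_pos: [544.5, 75.6, 53.3]
tool_rot: [3.141, 0.002, 2.64]
force: [-3.1, -4.9, 10.2]
width: 11.3
gripper_force: 60.5
```

>>> {"op": "drive_tool", "data": {"motion": [{"fingers":0,"linear":[0,0,0],"twist":0.1},{"fingers":0,"linear":[0,0,0],"twist":0.1},{"fingers":0,"linear":[0,0,0],"twist":0.1},{"fingers":0,"linear":[0,0,0],"twist":0.1},{"fingers":0,"linear":[0,0,0],"twist":0.1}]}}

```text
clock: 22.48
eef_pos: [544.6, 75.6, 53.3]
tool_rot: [3.14, 0.002, 2.14]
force: [-2.1, -5.6, 9.5]
width: 11.2
gripper_force: 60.6
```

```bash
python3 -c "
from h import *
s=monitor.read_state();print(s)"
```

```text
{'clock': 22.4833, 'qpos': array([-0.3585027 ,  0.76653209,  0.26250901,  1.94341705, -0.39923758,
        0.47913116,  0.75979462]), 'qd': array([-0.19212708,  0.03941823,  0.30113484,  0.00492174, -0.43797115,
        0.06554747, -0.77422947]), 'tau': array([ -1.40618328, -48.51469159,   0.73000493, -10.79268783,
        -0.85399099,  -0.74653331,   0.45209985]), 'eef_pos': array([544.6089676 ,  75.64079579,  53.32489764]), 'tool_rot': array([3.13953755e+00, 1.75870004e-03, 2.14013600e+00]), 'force': array([-2.05347918, -5.62681842,  9.4818506 ]), 'torque': array([-1.32003265,  0.72663039,  0.31861361]), 'gripper_force': 60.61448156833649, 'width': 11.155591621997562}
```

>>> {"op": "drive_tool", "data": {"motion": [{"fingers":0,"linear":[0,0,0],"twist":0.1},{"fingers":0,"linear":[0,0,0],"twist":0.1},{"fingers":0,"linear":[0,0,0],"twist":0.1},{"fingers":0,"linear":[0,0,0],"twist":0.1},{"fingers":0,"linear":[0,0,0],"twist":0.1}]}}

```text
clock: 22.9
eef_pos: [544.8, 75.7, 53.3]
tool_rot: [3.139, 0.001, 1.641]
force: [-1.8, -4.5, 10.2]
width: 11.3
gripper_force: 60.7
```

>>> {"op": "drive_tool", "data": {"motion": [{"fingers":0,"linear":[0,0,0],"twist":0.1},{"fingers":0,"linear":[0,0,0],"twist":0.1},{"fingers":0,"linear":[0,0,0],"twist":0.05},{"fingers":0,"linear":[0,0,0],"twist":0},{"fingers":0,"linear":[0,0,0],"twist":0}]}}

```text
clock: 23.32
eef_pos: [544.8, 75.7, 53.3]
tool_rot: [3.138, 0.0, 1.395]
force: [-2.6, -4.2, 11.2]
width: 11.1
gripper_force: 60.7
```

Run:
```python
from h import *
s=monitor.read_state();print(s["tool_rot"],s["eef_pos"],s["torque"],s["force"],s["qpos"])
w=cams.get_image("wrist");t=cams.get_image("top")["color"]
a=cv2.resize(w["color"][40:384,80:430],(500,491),interpolation=cv2.INTER_CUBIC);b=cv2.resize(t[160:232,140:220],(300,270),interpolation=cv2.INTER_CUBIC)
c=np.zeros((491,800,3),np.uint8);c[:,:500]=a;c[:270,500:]=b
cv2.imwrite("pics/f.png",c)
```

```text
[3.13821954e+00 3.07065207e-04 1.39488695e+00] [544.80495957  75.6526345   53.31272358] [-1.12240335  0.72384946  0.13996442] [-2.63470208 -4.15813874 11.21782158] [-0.47775137  0.80163382  0.45511922  1.94679369 -0.65750034  0.54060485
  0.25816035]
```

View pics/f.png

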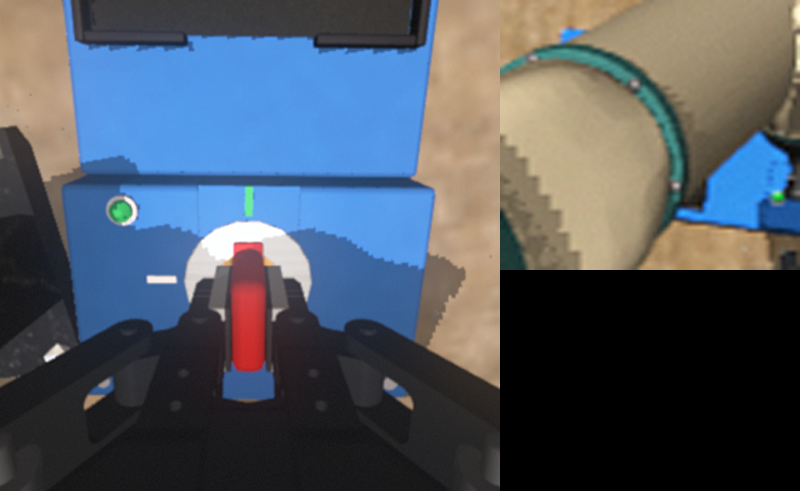

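The key grip points at the green mark (248,200) with its shoulder on the collar, and the lamp is green. One numeric check that the gauge lies in its compartment.

Run:
```python
from h import *
c=np.array([580,267.3]);u=np.array([np.cos(-.19),np.sin(-.19)]);v=np.array([-u[1],u[0]])
for n in("wrist","top","scene"):
    w=cams.get_image(n);print(n)
    for dv in(-22,-9,0,9,22):
        r=[]
        for du in range(-60,61,10):
            p=proj(w,[*(c+u*du+v*dv),33]).round().astype(int); r.append(int(w["color"][p[1],p[0]].mean()) if 0<=p[0]<512 and 0<=p[1]<384 else -1)
        print(dv,r)
s=monitor.read_state();print(s["clock"],s["tool_rot"],s["torque"],s["force"])
```

```text
wrist
-22 [-1, -1, -1, -1, -1, -1, -1, -1, -1, -1, -1, -1, -1]
-9 [-1, -1, -1, -1, -1, -1, -1, -1, -1, -1, -1, -1, -1]
0 [-1, -1, -1, -1, -1, -1, -1, -1, -1, -1, -1, -1, -1]
9 [-1, -1, -1, -1, -1, -1, -1, -1, -1, -1, -1, -1, -1]
22 [-1, -1, -1, -1, -1, -1, -1, -1, -1, -1, -1, -1, -1]
top
-22 [166, 166, 161, 160, 154, 156, 144, 137, 119, 89, 97, 121, 149]
-9 [166, 166, 166, 164, 158, 158, 156, 141, 131, 111, 112, 64, 150]
0 [168, 166, 168, 163, 159, 158, 155, 145, 137, 115, 104, 75, 150]
9 [168, 168, 167, 167, 160, 158, 157, 155, 141, 126, 80, 121, 125]
22 [168, 168, 169, 171, 165, 163, 164, 160, 161, 139, 90, 125, 132]
scene
-22 [83, 87, 93, 75, 124, 85, 26, 23, 30, 34, 26, 38, 31]
-9 [74, 76, 78, 72, 66, 67, 22, 25, 26, 25, 22, 25, 36]
0 [75, 74, 77, 71, 26, 26, 28, 22, 24, 26, 28, 26, 46]
9 [76, 78, 78, 68, 40, 30, 24, 23, 23, 25, 16, 54, 60]
22 [78, 77, 76, 80, 58, 41, 27, 23, 57, 62, 57, 61, 65]
23.5667 [3.13835341e+00 2.17524485e-05 1.39491921e+00] [-1.06380227  0.71274614  0.18294595] [-2.64614862 -5.03887031 10.94292685]
```

```bash
python3 -c "
from h import *
print(ctrl.finish_job())"
```

```text
the job is handed in; nothing more can be done
None
```

I handed the job in after about 24 s. The key is fully home and still gripped, turned to about 1.56 rad. The gauge was released at floor height in the narrow compartment, but the arm blocked every camera view that would have confirmed where it lies.

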